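# Carry the freshly coated roller to its drying stand

### The job

The green roller has just been coated and must not be touched, so move it lying in the yellow cradle of its tray, holding the tray by the wooden grip only. The cradle runs almost without friction on its rail and has no brake: lift the tray, carry it to the drying stand without letting the cradle run against either end of the rail, bring the cradle to the middle, and hold the tray in the air over the stand until the roller has stayed steady midway over the V-blocks for more than three seconds. Then lower the tray gently, level and between its stops, until it stands flat on the base plate with both shaft ends of the roller resting in the V-blocks, and let go; leave the jar, the can, the brush and the wrench where they are.

Things in the scene. Friction and masses are not known exactly. Their poses are not given: they have to be found in the camera images.
- tray: Aluminium tray, 144 mm wide (its x), 280 mm long (its y), about 0.38 kg. Origin: centre of the underside, z up. 4 mm floor with a guide rail along y in the middle; end plates at y = -140 and +140 mm, 54 mm high; no side walls. A steel bail outside the end plates (reaching y = -148 and +148 mm, from 26 mm up) runs along y over the roller, top 114 mm up, and carries the wooden grip.
- tray_grip (a point): Centre of the wooden grip, 150 mm straight above the tray's origin: a flat-sided bar across the bail, 110 mm long (tray x), 26 mm thick (tray y), 28 mm high, on a 20 mm square clamp. Gripped across its thickness (fingers closing along tray y) it tilts the tray with the hand; fingertips may go 20 mm below the bar's centre. Axes as the tray's.
- tray_mid (a point): Point 50 mm above the tray's underside, where the roller's middle is when the cradle is in the middle of the rail. Axes as the tray's.
- cradle (a joint): Slide of the yellow cradle (0.12 kg, plate 140 by 60 mm) along the tray's y, in m: 0 in the middle, end stops at -0.1 and +0.1. It runs freely, with 0.2 N s/m of drag and no dry friction: loaded, it accelerates 9.8 m/s2 per rad of slope (downhill), less the tray's own acceleration along y, less about 0.5 per second times its speed. Two notched uprights at x = -66 and +66 mm carry the shaft.
- roller: Freshly coated green roller, nominal 0.28 kg (varies): barrel 50 mm diameter, 110 mm long, on a steel shaft 16 mm diameter, 208 mm long. Origin: on the axis at mid-length; x along the shaft. It lies loose with the shaft in the cradle's two open V-notches, axis along the tray's x and 50 mm above the tray's underside, and moves along the tray with the cradle.
- stand: Fixed drying stand: dark base plate 240 mm (x) by 350 mm (y), 12 mm thick. Origin: centre of its underside, on the bench; z up. Posts at x = -90 and +90 mm (16 mm thick, 88 mm along y), each with a white V-block, tops 93 mm above the bench. The tray goes between the posts (10 mm free each side), its y along the stand's y, either way round, and between low end stops (11 mm free each way).
- stand_seat (a point): Where the roller's middle ends up when both shaft ends lie in the V-blocks: 76 mm above the bench over the stand's centre, shaft along the stand's x; with the tray flat on the base plate the roller is then 14 mm above the cradle, clear of it. The Vs open upward and centre the shaft along y: mouths 56 mm wide (y -28 to +28 mm), 93 mm above the bench, 45 degree flanks. Axes as the stand's.
- primer_jar: Glass jar with green lid, 72 mm diameter, 85 mm high, on the bench, not to be moved. Origin: centre of its underside.
- thinner_can: Red can, 66 mm diameter, 120 mm high, on the bench, not to be moved. Origin: centre of its underside.
- brush: Brush with wooden handle, 190 mm long, lying on the bench, not to be moved.
- wrench: Steel wrench, 160 mm long, lying on the bench, not to be moved.
Not all that is in view belongs to the job. Several things have the shape of the roller; the one meant has the colours described above.

How it is judged:
On the way, in this order (a step that is already met when the one before it is completed fails the run):
1. the tray is lifted clear of the bench with the roller in its cradle (height (world z) of tray above 0.045 m and z of roller in the frame of tray between 0.044 and 0.056 m), for 0.3 s.
2. in the air over the stand the roller keeps midway in the tray and over the V-blocks (within 20 mm) at under 0.05 m/s, for 3 s (z of roller in the frame of stand between 0.104 and 0.3 m and z of roller in the frame of tray below 0.056 m and y of roller in the frame of stand between -0.02 and 0.02 m and y of roller in the frame of tray between -0.02 and 0.02 m and x of roller in the frame of stand between -0.03 and 0.03 m and linear speed of roller below 0.05 m/s), for 3 s.
At the end, for the whole second after the job is handed in: The roller lies still in both V-blocks (within 5 mm in height, 6 mm along y and 14 mm along x of its seat, square within 0.06 rad), clear of the tray; the tray stands flat on the base plate between its stops (within 4 mm in height, 20 mm along y and 0.04 rad), at rest and released (z of roller in the frame of stand between 0.071 and 0.08 m and y of roller in the frame of stand between -0.006 and 0.006 m and x of roller in the frame of stand between -0.014 and 0.014 m and angle between the x axis of roller and the x axis of stand, either way round below 0.06 rad and linear speed of each of roller, tray below 0.03 m/s and contact force between roller and tray below 0.1 N and z of tray in the frame of stand between 0.009 and 0.016 m and angle between tray's own z axis and vertical below 0.04 rad and y of tray in the frame of stand between -0.02 and 0.02 m); the robot touches nothing.
It fails at once if the cradle runs against an end of its travel (value of joint cradle above 0.098 m or value of joint cradle below -0.098 m).
It fails at once if the roller comes out of the cradle otherwise than onto the V-blocks (z of roller in the frame of tray below 0.04 m or z of roller in the frame of tray above 0.095 m or angle between the x axis of roller and the x axis of tray, either way round above 0.35 rad).
It fails at once if the robot touches the roller (contact force between any of the arm, the fingers and roller above 0.3 N).
It fails at once if the tray is tipped more than 0.3 rad or slammed onto the stand (over 45 N) (angle between tray's own z axis and vertical above 0.3 rad or contact force between tray and stand above 45 N).
It fails at once if a bystander is moved by more than 20 mm (distance of any of primer_jar, thinner_can, brush, wrench from where it was at the start of the episode above 0.02 m).
It also fails if it takes over 72 s, if anything falls off the work surface, if the arm or the gripper's body presses on something with over 40 N, if the wrist force passes 120 N, or if a joint passes its speed limit or range.

### The arm

A 7-joint arm with a two-finger parallel gripper is mounted at the origin on the work surface. World frame = base frame: x ahead of the robot, y to its left, z up, the work surface at z = 0. Lengths are in m, angles in rad, forces in N, time in s.
With the tool pointing down it reaches from about 0.35 to 0.9 m from the base axis. Payload 8.1 kg.
Tool frame: the origin (TCP) lies at the very end of the fingers, on their centre line; the grasp point (between the pads) lies 19 mm behind it; z points along the fingers, y is the line along which they close (so a half turn about z gives the same grasp; the last joint's range is limited). The gripper opens to 92 mm and grips with 3 to 60 N. Pads are 19 mm wide; open, the fingers measure 130 mm over their backs; the gripper's body (75 mm by 190 mm) begins 47 mm behind the grasp point.
Start: joints at [1.034, 0.434, 0.025, 1.573, -0.012, 1.134, -0.075], TCP at [0.263, -0.567, 0.227] pointing down, gripper open.
Joint ranges: [-2.62, 2.62], [-0.44, 2.09], [-1.27, 1.32], [0.08, 2.57], [-1.32, 4.46], [0.12, 2], [-2.74, 2.74]. Speed limits (rad/s): [2.22, 2.22, 3.01, 3.01, 3.14, 3.14, 3.14].

### API

Orientations are given as a rotation vector (axis times angle).
In Python, from cell import observe, get_image, sign_off, find_in, trace, place_of gives the robot as it stands. The module is installed in compiled form; this text tells all that it offers.
- The arm moves only by the shell command python3 -m handwheel 'ROWS' [OPENING] [FORCE]. ROWS is JSON, a list of rows, each a list of 6 numbers: the shift along the tool's x, y, z each as a share of 0.02 m, from -1 to 1, then the turn, a rotation vector about the tool's x, y, z each as a share of 4 degrees, from -1 to 1. A call has 1 to 8 rows; each row shifts and turns the commanded pose from where the row before left it, along the tool's axes as they then stand; what a row does not reach is not made up. A row lasts 1/12 s, in which the tool goes at most 41.7 mm and 7.16 degrees, less where a joint would pass 70% of its speed; a pose out of reach is approached as far as the arm can. A call with a number of a shift or a turn outside -1 to 1 is refused whole. A call with a gripper value outside its range is refused whole. OPENING is the opening, from 0 (shut) to 1 (fully open), set as the call begins (- or left out, the last holds). The fingers move at their own pace and stop on an object; FORCE is the grip in N (left out, the last holds). Time passes only in rows, so rows that do not move let the fingers close. It gives the time, the measured TCP pose, the force, the opening and the grip force at its end, in the units of the state.
- observe(): the state, without advancing time (a new reading comes with each control period).
- get_image(name): name is "scene" or "top" or "wrist"; returns a dict with "image" (420x560x3 uint8, red, green, blue), "fx", "fy", "cx", "cy" (pixels), "k1" (the pictures are not rectified: a ray, as slopes to the right and down, at radius r is drawn at 1 + k1 r^2 times it, then the intrinsics apply), "position" and "orientation" of the camera in the world. Camera axes: x right, y down, z forward; pixel columns grow to the right and rows downward; lengths in m; the calibration is good to about 2 mm. A picture is of the moment at which its call begins. There is no depth.
- sign_off(): hands the job in; it is judged then, once.
Trained networks look in the newest picture that a camera, given by its name, has taken for a name from the list of things; names that differ only in an ending like _2 or _b are one class to them, and where a whole thing is asked for, a point or a joint stands for the part that bears it (a point fixed in the world has none). Each returns a list of dicts, best first, with "score" (0 to 1); they miss things now and then, are a little off and sometimes report something else, mostly with a low value. They report only what shows in the picture. A call takes as long as a camera call. They do not tell look-alikes from the thing itself.
- find_in(label, camera): "rect" ([centre column, centre row, width, height] as shares, 0 to 1, of the picture: columns of its width, rows of its height, round what is visible of it).
- trace(label, camera): "region" (420x560 bool, what is visible of it) and "rect" ([centre column, centre row, width, height] as shares, 0 to 1, of the picture: columns of its width, rows of its height, round what is visible of it).
- place_of(label, camera): "point" ([column, row] as shares, 0 to 1, of the picture: columns of its width, rows of its height: a listed point, or the origin of a listed thing).
The state is a dict: "clock": time; "joints": joint angles; "dq": joint speeds; "joint_efforts": joint torques, N m; "position": TCP position; "ee_rot": TCP orientation; "force": force on the tool from outside, world axes, zero at the start; "ft_torque": the same for the moment, N m; "width": opening from 0.0 (shut) to 1.0 (fully open); "gripper_force": force on a finger pad.
Only numpy, scipy, OpenCV 4.12 (cv2) and the standard library are available. Lean on these libraries where they do the work, as an engineer would, in place of code of your own. Each camera call takes 0.05 s, during which the arm holds its last target. There are 200 camera calls.

## Working session

There is one attempt and no reset: what is moved stays moved. The work goes in short steps, Python scripts to look and compute and a shell command to move; the robot and the scene stay as the last step left them, time stands still between calls to the robot, and variables do not carry over. Pictures are saved under pics/ and viewed, at most 10 in all, crops included, and the job is handed in when it is done.

```bash
mkdir -p pics
cat > h.py <<'E'
import numpy as np, cv2
from cell import *
from scipy.spatial.transform import Rotation as R
def rot(o):
    o=np.array(o,float)
    return o if o.shape==(3,3) else (R.from_rotvec(o).as_matrix() if o.size==3 else R.from_quat(o).as_matrix())
def ray(c,u,v):
    x=np.array([(u-c['cx'])/c['fx'],(v-c['cy'])/c['fy']]);s=x.copy()
    for _ in range(20): s=x/(1+c['k1']*(s@s))
    d=rot(c['orientation'])@np.array([s[0],s[1],1]);return np.array(c['position']),d
def atz(c,u,v,z):
    p,d=ray(c,u,v);return p+d*(z-p[2])/d[2]
def proj(c,P):
    q=rot(c['orientation']).T@(np.array(P)-c['position']);s=q[:2]/q[2];s=s*(1+c['k1']*(s@s))
    return np.array([s[0]*c['fx']+c['cx'],s[1]*c['fy']+c['cy']])
def save(c,n,crop=None,k=1):
    im=c['image'][:,:,::-1]
    if crop: im=im[crop[1]:crop[3],crop[0]:crop[2]]
    cv2.imwrite(f'pics/{n}.png',cv2.resize(np.ascontiguousarray(im),None,fx=k,fy=k,interpolation=cv2.INTER_CUBIC))
E
python3 - <<'E'
from h import *
print(observe())
ims=[]
for n in("scene","top"):
    c=get_image(n);print({k:v for k,v in c.items() if k!='image'});save(c,n+'0',k=1.4)
    for l in("tray","tray_grip","tray_mid","cradle","roller","stand","stand_seat","primer_jar","thinner_can","brush","wrench"):
        for r in place_of(l,n)[:4]:
            u,v=r['point'][0]*560,r['point'][1]*420
            z={'tray_grip':.15,'tray_mid':.05,'roller':.05,'stand_seat':.076}.get(l,0)
            print(n,l,round(r['score'],2),round(u,1),round(v,1),atz(c,u,v,z).round(3))
E
```

```text
{'clock': 0.0, 'joints': array([ 1.03437878,  0.43520114,  0.02497509,  1.57410994, -0.01159429,
        1.13398   , -0.07506962]), 'dq': array([ 0.00092162,  0.00277725, -0.00152081,  0.00030379, -0.00166354,
        0.00196359,  0.00110019]), 'joint_efforts': array([ 1.66300595e-05, -6.67843151e+01,  9.84469391e-01, -3.14454782e+01,
       -6.05130591e-02,  4.30978637e-02,  2.01668959e-04]), 'position': array([ 0.26244083, -0.56666571,  0.22595359]), 'ee_rot': array([-3.06654597e+00, -6.75729855e-01,  7.47717095e-04]), 'force': array([ 0.44609678,  1.24221495, -0.03463494]), 'ft_torque': array([-0.00476603, -0.04847769, -0.01024921]), 'gripper_force': 0.0, 'width': 0.9986142815812772}
{'fx': 522.2059650081053, 'fy': 522.2059650081053, 'cx': 287.1585104459217, 'cy': 206.2216414086537, 'k1': -0.029049463901740305, 'position': array([ 0.82798558, -0.48483469,  1.22431539]), 'orientation': array([-2.53234261, -0.70091554,  0.19035748])}
scene tray 0.88 309.9 174.9 [0.463 0.246 0.   ]
scene tray_grip 0.58 312.7 142.7 [0.465 0.246 0.15 ]
scene tray_grip 0.24 371.1 310.5 [ 0.792 -0.078  0.15 ]
scene tray_mid 0.77 311.5 168.5 [0.471 0.236 0.05 ]Traceback (most recent call last):
  File "<stdin>", line 7, in <module>
ValueError: it knows: brush, primer_jar, roller, stand, stand_seat, thinner_can, tray, tray_grip, tray_mid, wrench
```

Run:
```python
from h import *
for n in("scene","top"):
    c=get_image(n);save(c,n+'1',k=1.4)
    if n=="top":print({k:v for k,v in c.items() if k!='image'})
    for l in("tray","tray_grip","tray_mid","roller","stand","stand_seat","primer_jar","thinner_can","brush","wrench"):
        for r in place_of(l,n)[:4]:
            u,v=r['point'][0]*560,r['point'][1]*420
            z={'tray_grip':.15,'tray_mid':.05,'roller':.05,'stand_seat':.076}.get(l,0)
            print(n,l,round(r['score'],2),round(u,1),round(v,1),atz(c,u,v,z).round(3))
```

```text
scene tray 0.81 311.6 178.7 [0.473 0.237 0.   ]
scene tray_grip 0.63 312.5 142.8 [0.465 0.245 0.15 ]
scene tray_mid 0.86 309.4 169.1 [0.467 0.232 0.05 ]
scene roller 0.94 304.7 179.4 [0.473 0.196 0.05 ]
scene roller 0.78 401.7 184.4 [0.703 0.316 0.05 ]
scene roller 0.78 364.6 106.3 [0.496 0.508 0.05 ]
scene roller 0.74 120.9 273.4 [ 0.226 -0.269  0.05 ]
scene stand 0.89 235.6 342.6 [ 0.548 -0.256  0.   ]
scene stand_seat 0.77 232.1 329.3 [ 0.542 -0.25   0.076]
scene primer_jar 0.58 375.0 311.1 [ 0.796 -0.018  0.   ]
scene thinner_can 0.73 339.0 347.1 [ 0.762 -0.14   0.   ]
scene brush 0.88 394.3 250.1 [0.766 0.155 0.   ]
scene wrench 0.61 261.2 235.8 [0.448 0.013 0.   ]
scene wrench 0.55 236.3 340.2 [ 0.546 -0.251  0.   ]
{'fx': 485.2118618202867, 'fy': 485.2118618202867, 'cx': 276.06795614847505, 'cy': 210.2953050704542, 'k1': -0.053341284420385104, 'position': array([0.39104166, 0.09077289, 1.29292981]), 'orientation': array([-2.15825986,  2.19569461, -0.11063705])}
top tray 0.86 215.6 227.5 [0.469 0.242 0.   ]
top tray 0.28 405.7 197.5 [ 0.541 -0.271  0.   ]
top tray_grip 0.83 211.4 221.5 [0.474 0.234 0.15 ]
top tray_mid 0.61 212.7 226.1 [0.47  0.243 0.05 ]
top roller 0.96 408.9 324.8 [ 0.21  -0.252  0.05 ]
top roller 0.93 179.6 141.0 [0.694 0.329 0.05 ]
top roller 0.66 107.7 221.6 [0.486 0.515 0.05 ]
top roller 0.63 235.0 224.6 [0.473 0.186 0.05 ]
top stand 0.71 397.7 200.5 [ 0.534 -0.249  0.   ]
top stand_seat 0.9 406.5 200.1 [ 0.526 -0.251  0.076]
top stand_seat 0.68 312.6 106.9 [ 0.772 -0.019  0.076]
top thinner_can 0.71 356.9 115.0 [ 0.771 -0.146  0.   ]
top brush 0.73 251.3 116.6 [0.771 0.143 0.   ]
top wrench 0.82 302.0 237.8 [0.438 0.012 0.   ]
```

View pics/scene1.png

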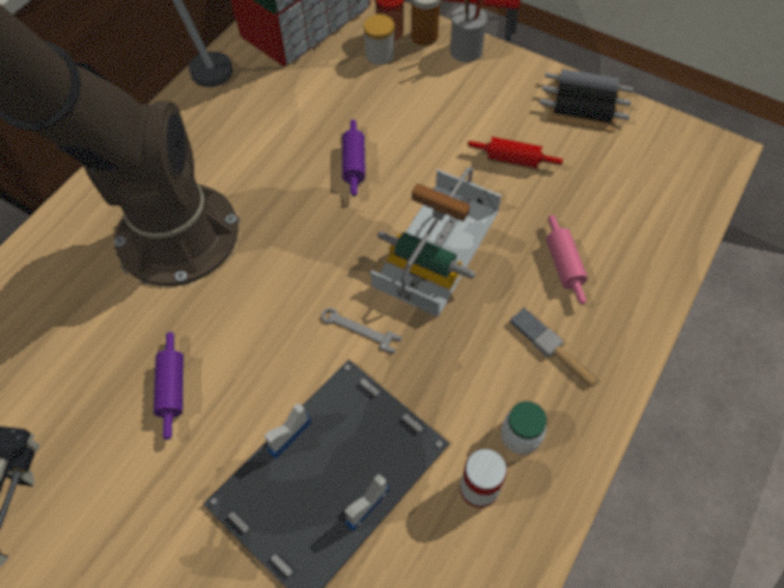

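View pics/top1.png

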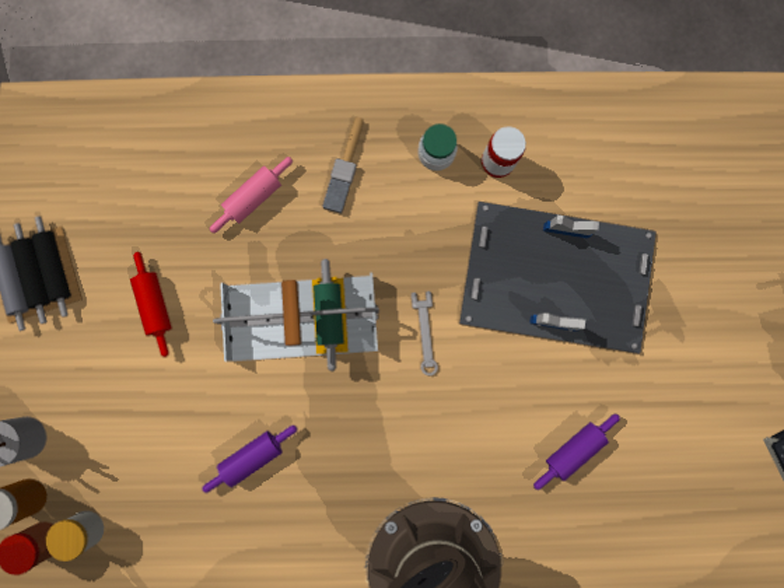

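The scene view shows the tray with the green roller at full-resolution pixel (305,179) and the stand at (236,343). In the top view, the roller look-alikes are:
- purple at (177,329) and (413,323)
- pink at (180,139)
- red at (108,217)
- grey/black ones at (25,195)
- the green one in the yellow cradle at (235,225)

By the description I choose the green one. Next I'll measure the yaws and check a close crop.

Run:
```python
from h import *
c=get_image("top");save(c,'crop',(140,170,280,280),5)
def bestmask(m):
    n,l,s,ce=cv2.connectedComponentsWithStats(m.astype(np.uint8));i=1+s[1:,4].argmax();return (l==i).astype(np.uint8)
def rect(m,z):
    ys,xs=np.nonzero(m);P=np.array([atz(c,x,y,z)[:2] for x,y in zip(xs,ys)])
    r=cv2.minAreaRect((P*1000).astype(np.float32));return r
hsv=cv2.cvtColor(c['image'],cv2.COLOR_RGB2HSV).astype(int)
g=trace('tray_grip','top')[0]['region'];print('grip trace',g.sum(),rect(bestmask(g),.164))
m=np.zeros((420,560),bool);m[180:260,190:225]=1
w=m&(hsv[...,0]<14)&(hsv[...,1]>120);print('grip col',w.sum(),rect(bestmask(w),.164))
s=trace('stand','top')[0]['region'];print('stand',rect(bestmask(s),.012))
m[:]=0;m[135:260,320:480]=1
d=m&(hsv[...,2]<95)&(hsv[...,1]<90);d=cv2.morphologyEx(d.astype(np.uint8),cv2.MORPH_OPEN,np.ones((5,5)));print('stand col',rect(bestmask(d),.012))
t=trace('tray','top')[0]['region'];print('tray',rect(bestmask(t),.054))
m[:]=0;m[180:260,218:255]=1
gr=m&(hsv[...,0]>50)&(hsv[...,0]<100)&(hsv[...,1]>60);print('roller',rect(bestmask(gr),.07))
# stand V-blocks white
m[:]=0;m[150:240,370:435]=1
v=(m&(hsv[...,2]>140)&(hsv[...,1]<60)).astype(np.uint8)
n,l,st,ce=cv2.connectedComponentsWithStats(v)
for i in range(1,n):
    if st[i,4]>15: print('V',st[i],atz(c,*ce[i],.088))
```

```text
grip trace 5258 ((460.2266540527344, 229.73782348632812), (132.33201599121094, 273.63623046875), 2.2927727699279785)
grip col 142 ((468.8273620605469, 236.7447967529297), (16.336896896362305, 30.337982177734375), 89.746337890625)
stand ((540.7093505859375, -248.8115234375), (353.41180419921875, 243.78643798828125), 79.50224304199219)
stand col ((540.2175903320312, -249.31082153320312), (349.1162109375, 239.46995544433594), 79.51214599609375)
tray ((466.77044677734375, 244.34222412109375), (143.48904418945312, 297.85394287109375), 3.0281524658203125)
roller ((445.7721862792969, 185.09829711914062), (52.966766357421875, 45.00437545776367), 3.7331693172454834)
V [397 153   5   7  24] [ 0.63685954 -0.234598    0.088     ]
V [409 158  19   6 103] [ 0.62497258 -0.28170494  0.088     ]
V [387 224   5   7  28] [ 0.45814221 -0.20157756  0.088     ]
V [400 227  18   8 109] [ 0.44871879 -0.24987487  0.088     ]
```

View pics/crop.png

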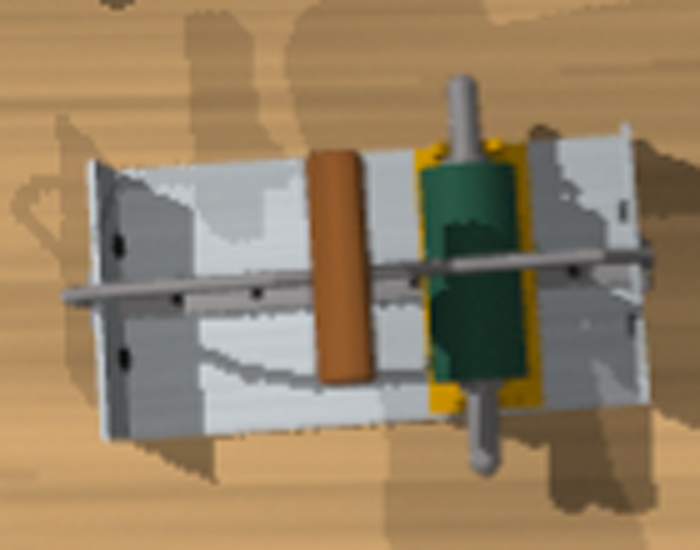

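The crop shows the green roller in the yellow cradle at crop pixel (475,270), left of the right end plate, and the wooden grip centred at (341,267).

Run:
```python
from h import *
c=get_image("top")
f=lambda u,v,z:atz(c,140+u/5,170+v/5,z)[:2]
an=lambda a,b:np.degrees(np.arctan2(*(b-a)[::-1]))
L1,L2,R1,R2=f(92,160,.054),f(107,438,.054),f(625,125,.054),f(648,402,.054)
print('plates',L1,L2,R1,R2,(L1+L2+R1+R2)/4,'widths',np.linalg.norm(L1-L2),np.linalg.norm(R1-R2),np.linalg.norm(L1-R1),an(L2,L1),an(R2,R1),an(R1,L1),an(R2,L2))
G=[f(*p,.164) for p in((309,152),(358,151),(320,382),(373,381))]
print('grip',np.mean(G,0),np.linalg.norm(G[0]-G[2]),np.linalg.norm(G[0]-G[1]),an(G[2],G[0]),an(G[3],G[1]))
s0,s1=f(461,82,.058),f(485,468,.058);print('shaft',s0,s1,(s0+s1)/2,np.linalg.norm(s0-s1),an(s1,s0))
s=observe();M=rot(s['ee_rot']);print(M.round(3),s['position'])
```

```text
plates [0.53401002 0.38239405] [0.39144112 0.37412612] [0.5474622  0.10785913] [0.40522277 0.09834631] [0.46953403 0.2406814 ] widths 0.14280843670541282 0.1425571829072154 0.27486429972713267 3.319008316863587 3.8261814810794106 92.80524408933314 92.86088391586978
grip [0.46959299 0.24027547] 0.1076727133306179 0.0229764283234081 2.5153289197072506 3.3959687294590326
shaft [0.57062563 0.19168812] [0.37325602 0.18137884] [0.47194083 0.18653348] 0.1976386644337395 2.990033655732652
[[ 0.907  0.42   0.   ]
 [ 0.42  -0.907 -0.   ]
 [ 0.     0.    -1.   ]] [ 0.26269498 -0.5671224   0.22672747]
```

```bash
cat >> h.py <<'E'
def togo(x,y,z,yaw):
    """remaining shift in tool axes (units of 20mm) and turn (units of 4deg) to a tool-down pose with tool x at yaw (deg)"""
    s=observe();M=rot(s['ee_rot']);ty=np.radians(yaw)
    T=np.array([[np.cos(ty),np.sin(ty),0],[np.sin(ty),-np.cos(ty),0],[0,0,-1]]).astype(float)
    d=M.T@(np.array([x,y,z])-s['position'])/.02
    r=np.degrees(R.from_matrix(M.T@T).as_rotvec())/4
    print('t',s['clock'],'pos',s['position'].round(4),'shift',d.round(3),'turn',r.round(3),'F',s['force'].round(1),'w',round(s['width'],3),round(s['gripper_force'],1))
E
python3 -m handwheel '[[0.3,-1,0,0,0,1],[0.3,-1,0,0,0,1],[0.3,-1,0,0,0,1],[0.3,-1,0,0,0,1],[0.3,-1,0,0,0,1],[0.3,-1,0,0,0,0.45],[0,0,0,0,0,0]]' 1 
python3 -c "
from h import *
togo(.4695,.2403,.2,3)"
```

```text
clock: 2.13
position: [0.268, -0.439, 0.2269]
ee_rot: [-3.139, -0.086, -0.001]
force: [0.3, 0.8, -0.4]
width: 1.0
gripper_force: 0.0
t 2.1333 pos [ 0.268  -0.439   0.2269] shift [ 11.917 -33.36    1.412] turn [-0.026 -0.01   0.034] F [ 0.3  0.8 -0.4] w 1.0 0.0
```

```bash
python3 -m handwheel '[[0.36,-1,0,0,0,0],[0.36,-1,0,0,0,0],[0.36,-1,0,0,0,0],[0.36,-1,0,0,0,0],[0.36,-1,0,0,0,0],[0.36,-1,0,0,0,0],[0.36,-1,0,0,0,0],[0.36,-1,0,0,0,0]]' >/dev/null
python3 -m handwheel '[[0.36,-1,0,0,0,0],[0.36,-1,0,0,0,0],[0.36,-1,0,0,0,0],[0.36,-1,0,0,0,0],[0.36,-1,0,0,0,0],[0.36,-1,0,0,0,0],[0.36,-1,0,0,0,0],[0.36,-1,0,0,0,0]]' >/dev/null
python3 -m handwheel '[[0.36,-1,0,0,0,0],[0.36,-1,0,0,0,0],[0.36,-1,0,0,0,0],[0.36,-1,0,0,0,0],[0.36,-1,0,0,0,0],[0.36,-1,0,0,0,0],[0.36,-1,0,0,0,0],[0.36,-1,0,0,0,0]]' >/dev/null
python3 -m handwheel '[[0.36,-1,0,0,0,0],[0.36,-1,0,0,0,0],[0.36,-1,0,0,0,0],[0.36,-1,0,0,0,0],[0.36,-1,0,0,0,0],[0.36,-1,0,0,0,0],[0.36,-1,0,0,0,0],[0,0,0,0,0,0]]' >/dev/null
python3 -c "
from h import *
togo(.4695,.2403,.2,3)
c=get_image('wrist');save(c,'w1',k=1.2)
for r in place_of('tray_grip','wrist')[:2]: 
  u=np.array(r['point'])*[560,420]; print(r['score'],u,atz(c,*u,.150))
print(proj(c,[.4695,.2403,.15]))
"
```

```text
t 4.8 pos [0.4575 0.1924 0.227 ] shift [ 0.735 -2.352  1.357] turn [-0.043 -0.015  0.071] F [-0.3  0.3 -0.7] w 1.0 0.0
0.58 [218.176 195.51 ] [0.46987369 0.24249069 0.15      ]
[220.86931725 196.10661262]
```

View pics/w1.png

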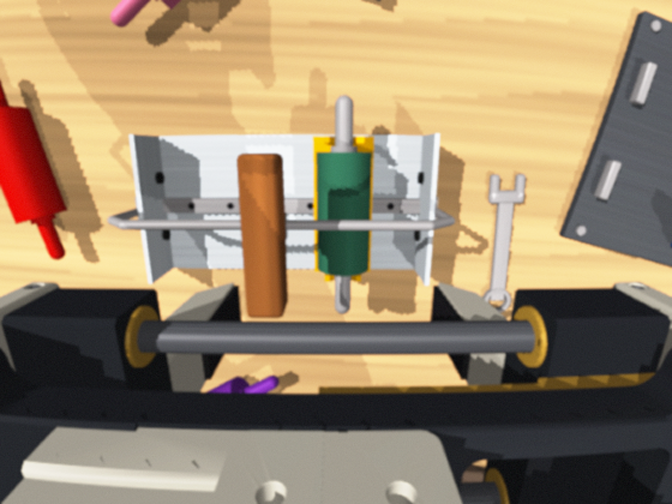

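The wrist view shows the grip at about (218,196) and the green roller at (286,176), both in unscaled pixels. The tray is square to the tool. Descending to the grip.

```bash
python3 -m handwheel '[[0.25,-0.8,0,-0.04,-0.015,0.07],[0.25,-0.8,0,0,0,0],[0.24,-0.8,0,0,0,0],[0,0,1,0,0,0],[0,0,1,0,0,0],[0,0,1,0,0,0],[0,0,1,0,0,0],[0,0,0.4,0,0,0]]' >/dev/null
python3 -m handwheel '[[0,0,0,0,0,0],[0,0,0,0,0,0]]' >/dev/null
python3 -c "
from h import *
togo(.4695,.2407,.133,3)
"
```

```text
t 5.7333 pos [0.4691 0.236  0.139 ] shift [ 0.03  -0.235  0.3  ] turn [ 0.045  0.017 -0.068] F [ 0.4  0.4 -0.1] w 1.0 0.0
```

```bash
python3 -m handwheel '[[0.02,-0.23,0.3,0,0,0],[0,0,0,0,0,0],[0,0,0,0,0,0]]' >/dev/null
python3 -c "
from h import *
togo(.4695,.2407,.133,3)"
python3 -m handwheel '[[0,0,0,0,0,0]]' >/dev/null
python3 -c "
from h import *
togo(.4695,.2407,.133,3)
c=get_image('wrist');print(proj(c,[.4695,.2407,.15]))
togo(.4695,.2407,.133,3)
"
```

```text
t 5.9833 pos [0.4693 0.2418 0.1332] shift [0.008 0.054 0.008] turn [ 0.033  0.002 -0.049] F [-0.9 -0.1  0.4] w 1.001 0.0
t 6.0667 pos [0.4693 0.2415 0.1331] shift [0.009 0.041 0.005] turn [ 0.036  0.004 -0.053] F [0.6 0.2 0.8] w 0.996 0.0
[280.22665968 265.42553382]
t 6.1167 pos [0.4693 0.2414 0.133 ] shift [0.01  0.035 0.002] turn [ 0.037  0.005 -0.056] F [ 0.7 -0.7 -0.2] w 1.002 0.0
```

```bash
python3 -m handwheel '[[0,0.04,0,0.038,0.005,0],[0,0,0,0,0,0],[0,0,0,0,0,0],[0,0,0,0,0,0],[0,0,0,0,0,0],[0,0,0,0,0,0]]' 0 60 >/dev/null
cat >> h.py <<'E'
def roller(zax=None):
    """tray tilt state and cradle position along tray y from the wrist camera (green barrel centroid, tool frame)"""
    c=get_image('wrist');s=observe();M=rot(s['ee_rot'])
    hsv=cv2.cvtColor(c['image'],cv2.COLOR_RGB2HSV).astype(int)
    g=((hsv[...,0]>50)&(hsv[...,0]<95)&(hsv[...,1]>70)&(hsv[...,2]>20)).astype(np.uint8)
    n,l,st,ce=cv2.connectedComponentsWithStats(cv2.morphologyEx(g,cv2.MORPH_OPEN,np.ones((3,3))))
    i=1+st[1:,4].argmax();ys,xs=np.nonzero(l==i)
    return c,s,M,xs,ys,st[i]
E
python3 -c "
from h import *
togo(.4695,.2407,.133,3)
c,s,M,xs,ys,st=roller();print(st,xs.mean(),ys.mean());save(c,'w2',k=1.2)
y=[st[0],st[0]+st[2]]
for v in (st[1]+5,st[1]+st[3]//2,st[1]+st[3]-5):
  r=xs[ys==v];print(v,r.min(),r.max())
for y in(0,.0,-.054):print(y,proj(c,[.4695-.0524*-y,.2405+y,.05]),proj(c,[.4695-.0524*-y,.2405+y+.025,.05]),proj(c,[.4695-.0524*-y,.2405+y-.025,.05]))
"
```

```text
t 6.6167 pos [0.4691 0.2404 0.1326] shift [ 0.021 -0.013 -0.02 ] turn [ 0.003  0.01  -0.058] F [0.4 0.2 0.8] w 0.615 0.0
[ 315  145   64   87 5078] 345.3152816069319 188.01792044111855
150 317 378
188 316 375
227 315 371
0 [278.73510685 210.97645158] [248.89192519 209.61790998] [308.49761974 212.32505672]
0.0 [278.73510685 210.97645158] [248.89192519 209.61790998] [308.49761974 212.32505672]
-0.054 [342.41551413 217.07096229] [312.98229659 215.75594429] [371.51765088 218.36064159]
```

View pics/w2.png

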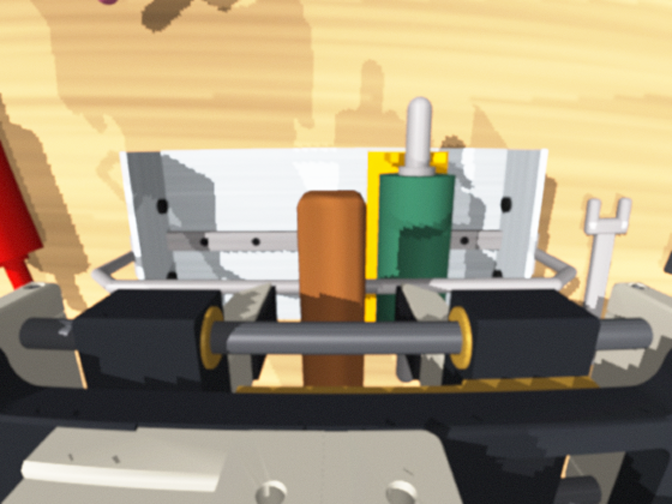

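The wrist view shows the fingers closing on the grip at (276,200), with the roller barrel's far end at (347,150) in unscaled pixels. I'll finish the grip and set up the tracker and tilt planner.

```bash
python3 -m handwheel '[[0,0,0,0,0,0],[0,0,0,0,0,0],[0,0,0,0,0,0],[0,0,0,0,0,0],[0,0,0,0,0,0]]' - 60
cat >> h.py <<'E'
import json,os
def look():
    """barrel far-end centre -> s = cradle position along tool y (m); theta = tilt (tool y down, rad)"""
    c,s,M,xs,ys,st=roller()
    ok=(xs>90)&(xs<480)&(ys>135)&(ys<235);xs,ys=xs[ok],ys[ok]
    top=np.sort(ys)[20] if len(ys)>30 else 145
    w=[(xs[ys==v].min()+xs[ys==v].max())/2 for v in range(top+2,top+10) if (ys==v).sum()>5]
    u=np.mean(w);v=top+5.5
    if not os.path.exists('cal.json'):   # tool-frame camera, tray on bench
        Rt=M.T@rot(c['orientation']);pt=M.T@(np.array(c['position'])-s['position'])
        json.dump({'R':Rt.tolist(),'p':pt.tolist(),'m0':float(M[2,1]),'z':float(s['position'][2])},open('cal.json','w'))
    k=json.load(open('cal.json'));cc=dict(c,orientation=np.array(k['R']),position=np.array(k['p']))
    P=atz(cc,u,v,k['z']-.068)   # tool z of the barrel's upper edge, ~68 mm above the underside
    return s['clock'],P[1]-YO,k['m0']-M[2,1],s,M,P,len(w)
YO=0.0
def state(n=3):
    L=[look() for _ in range(n)];t=np.array([l[0] for l in L]);y=np.array([l[1] for l in L]);s,M=L[-1][3:5]
    v=np.polyfit(t,y,1)[0] if n>1 else 0.;p=s['position']
    print(f"t {t[-1]:.2f} s(mm)",(y*1e3).round(1),'v(mm/s) %.1f'%(v*1e3),'theta(mrad)',[round(l[2]*1e3,1) for l in L],'pos',p.round(4),'xtool',L[-1][5][0].round(3),'rows',L[-1][6],'roll %.4f'%M[2,0],'yaw %.2f'%np.degrees(np.arctan2(M[1,0],M[0,0])))
    return t[-1]+.05,y.mean()+v*(t[-1]+.05-t.mean()),v,L[-1][2],p,M
def plan(s,v,th,b=0.,vy=(),N=22,ws=1.,wv=.35,wu=.6):
    """tilt increments (share of 4deg) for the next rows; b = slope bias (rad); vy = tool y speed per row (m/s), starting value first"""
    dt=1/12;vy=list(vy) or [0,0];vy=vy+[vy[-1]]*(N+1-len(vy))
    def sim(u):
        S,V,T,C=s,v,th,th;o=[]
        for k in range(N):
            C+=u[k]
            T2=T+(C-T)*.75;a=9.8*((T+T2)/2+b)-(vy[k+1]-vy[k])/dt-.5*V
            S+=V*dt+a*dt*dt/2;V+=a*dt;T=T2
            o+=[ws*S*(1+k/N),wv*V,.3*T if k<N-1 else 3*(T+b)]
        return np.array(o+list(wu*np.array(u)))
    z=sim(np.zeros(N));A=np.array([sim(e)-z for e in np.eye(N)]).T
    u=np.linalg.lstsq(A,-z,rcond=None)[0]
    S,V,T,C=s,v,th,th;tr=[]
    for k in range(N):
        C+=u[k];T2=T+(C-T)*.75;V+=(9.8*((T+T2)/2+b)-(vy[k+1]-vy[k])/dt-.5*V)*dt;S+=V*dt;T=T2;tr.append(S)
    print('rows x-turn',(u[:8]/np.radians(4)).round(3),'pred s',(np.array(tr)*1e3).round(0)[[3,7,11,15,21]],'th max',round(float(np.abs(th+np.cumsum(u)).max()),4))
E
python3 -c "
from h import *
r=state(3);plan(r[1],r[2],0)"
```

```text
clock: 7.08
position: [0.4691, 0.2408, 0.1327]
ee_rot: [-3.14, -0.077, 0.001]
force: [-0.5, 1.1, -0.5]
width: 0.276
gripper_force: 60.0
t 7.23 s(mm) [51.1 51.1 51.1] v(mm/s) -0.0 theta(mrad) [np.float64(0.0), np.float64(0.0), np.float64(0.0)] pos [0.4692 0.2408 0.1327] xtool 0.051 rows 8 roll -0.0004 yaw 2.79
rows x-turn [-0.77   0.078  0.343  0.319  0.2    0.082  0.002 -0.039] pred s [31.  8.  2.  0.  0.] th max 0.0538
```

```bash
python3 -m handwheel '[[0,0,-0.3,0,0,0],[0,0,-0.7,0,0,0],[0,0,-1,-0.15,0,0],[0,0,-1,0,0,0],[0,0,-0.7,0,0,0],[0,0,-0.3,0,0,0]]'
python3 -c "
from h import *
r=state(3);plan(r[1],r[2],r[3],wu=2);plan(r[1],r[2],r[3],wu=6)"
```

```text
clock: 7.73
position: [0.4693, 0.2409, 0.2142]
ee_rot: [3.13, 0.075, 0.001]
force: [0.4, 0.9, -6.6]
width: 0.277
gripper_force: 60.0
t 7.88 s(mm) [46.5 45.2 43.2] v(mm/s) -33.9 theta(mrad) [np.float64(-10.5), np.float64(-10.9), np.float64(-11.6)] pos [0.4688 0.2403 0.2121] xtool 0.051 rows 8 roll -0.0014 yaw 2.74
rows x-turn [-0.021  0.037  0.063  0.067  0.058  0.042  0.025  0.01 ] pred s [24.  9.  2.  1.  2.] th max 0.0131
rows x-turn [0.032 0.037 0.038 0.035 0.031 0.026 0.02  0.014] pred s [26. 11.  2.  0.  2.] th max 0.0094
```

```bash
python3 -c "
from h import *
r=(0,.0415,-.036,-.0115);vy=[0]+[.0125*i for i in range(1,9)]
for wu in(2,6):plan(r[1],r[2],r[3],vy=vy,wu=wu,b=.0005)"
```

```text
rows x-turn [ 0.141  0.128  0.1    0.065  0.029 -0.002 -0.027 -0.044] pred s [21.  5.  1.  2.  2.] th max 0.0209
rows x-turn [ 0.135  0.108  0.081  0.055  0.032  0.012 -0.005 -0.018] pred s [20.  1. -5. -2.  5.] th max 0.018
```

```bash
python3 -m handwheel '[[0.05,0.05,-0.2,0.14,0,0.05],[0.05,0.1,-0.2,0.12,0,0.1],[0.05,0.16,-0.3,0.1,0,0.1],[0.05,0.21,-0.3,0.06,0,0.1],[0.05,0.26,-0.3,0.03,0,0.1],[0.05,0.31,-0.3,0,0,0.1],[0.05,0.36,-0.3,-0.03,0,0.1],[0.05,0.42,-0.1,-0.04,0,0.1]]' |tail -3
python3 -c "
from h import *
r=state(3);vy=[.05,.1]
togo(.5405,-.249,.253,-10.5)
plan(r[1],r[2],r[3],vy=[.1,.1],wu=2,b=.0005)"
```

```text
force: [0.6, -0.5, -7.6]
width: 0.282
gripper_force: 60.0
t 8.70 s(mm) [ 8.3  9.4 13.4] v(mm/s) 51.5 theta(mrad) [np.float64(14.1), np.float64(14.5), np.float64(15.1)] pos [0.4781 0.2022 0.2521] xtool 0.051 rows 8 roll -0.0011 yaw -0.32
t 8.7 pos [0.4781 0.2022 0.2521] shift [ 3.244 22.541 -0.396] turn [-0.219  0.035  2.545] F [ 0.5  0.6 -7.2] w 0.279 60.0
rows x-turn [-0.425 -0.191 -0.035  0.057  0.101  0.111  0.1    0.078] pred s [24. 11.  0. -2. -2.] th max 0.0304
```

```bash
python3 -c "
from h import *
r=(0,.0155,.062,.0152)
for V in(.11,.15):
  vy=[0]+[V]*8+[0]*2+[V]*8+[0]*2+[V]
  for wu in(2,6):plan(r[1],r[2],r[3],vy=vy,wu=wu,b=.0005)"
```

```text
rows x-turn [-0.105 -0.075 -0.052 -0.034 -0.02  -0.007  0.009  0.029] pred s [ 5. -6.  1. -5. -4.] th max 0.0078
rows x-turn [-0.083 -0.065 -0.048 -0.034 -0.022 -0.012 -0.003  0.004] pred s [ 6. -2.  6. -5. -3.] th max 0.0094
rows x-turn [ 0.024 -0.027 -0.057 -0.07  -0.069 -0.054 -0.028  0.008] pred s [ -3. -12.   2.  -6.  -4.] th max 0.0169
rows x-turn [-0.024 -0.03  -0.032 -0.032 -0.03  -0.026 -0.02  -0.014] pred s [ -4. -13.   3.  -7.  -2.] th max 0.0135
```

```bash
python3 -m handwheel '[[0.08,0.3,0,-0.07,0,0.07],[0.08,0.5,0,-0.06,0,0.07],[0.08,0.5,0,-0.05,0,0.07],[0.08,0.5,0,-0.04,0,0.07],[0.08,0.5,0,-0.03,0,0.07],[0.08,0.5,0,-0.02,0,0.07],[0.08,0.5,0,-0.01,0,0.07],[0.08,0.5,0,0,0,0.07]]' |tail -3
python3 -c "
from h import *
r=state(2);
togo(.5405,-.249,.253,-10.5)
V=.12;vy=[0]+[V]*8+[0]*2+[V]*8+[0]*2+[V]
plan(r[1],r[2],r[3],vy=vy,wu=6,b=.0005);plan(r[1],r[2],r[3],vy=vy,wu=2,b=.0005)"
```

```text
force: [0.1, -0.2, -6.8]
width: 0.279
gripper_force: 60.0
t 9.47 s(mm) [10.3 12.7] v(mm/s) 48.8 theta(mrad) [np.float64(-5.7), np.float64(-5.2)] pos [0.4894 0.1244 0.2517] xtool 0.051 rows 8 roll -0.0014 yaw -2.67
t 9.4667 pos [0.4894 0.1244 0.2517] shift [ 3.418 18.533  0.02 ] turn [0.072 0.016 1.959] F [-1.4  0.2 -7.3] w 0.279 60.0
rows x-turn [ 0.089  0.059  0.034  0.014 -0.    -0.01  -0.015 -0.017] pred s [ -7. -17.  -3.  -7.  -1.] th max 0.0085
rows x-turn [ 0.173  0.076  0.007 -0.036 -0.055 -0.055 -0.04  -0.012] pred s [ -4. -12.   1.  -5.  -3.] th max 0.0126
```

```bash
python3 -m handwheel '[[0.09,0.3,0,0.12,0,0.06],[0.09,0.5,0,0.07,0,0.06],[0.09,0.5,0,0.02,0,0.06],[0.09,0.5,0,-0.01,0,0.06],[0.09,0.5,0,-0.02,0,0.06],[0.09,0.5,0,-0.03,0,0.06],[0.09,0.5,0,-0.03,0,0.06],[0.09,0.5,0,-0.02,0,0.06]]' |tail -3
python3 -c "
from h import *
r=state(2);
togo(.5405,-.249,.253,-10.5)
V=.12;vy=[0]+[V]*8+[0]*2+[V]*8+[0]*2+[V]
plan(r[1],r[2],r[3],vy=vy,wu=6,b=.0005);plan(r[1],r[2],r[3],vy=vy,wu=2,b=.0005)"
```

```text
force: [0.5, -0.4, -6.0]
width: 0.279
gripper_force: 60.0
t 10.23 s(mm) [22.3 26. ] v(mm/s) 73.8 theta(mrad) [np.float64(1.1), np.float64(1.8)] pos [0.4992 0.0479 0.2511] xtool 0.051 rows 8 roll -0.0017 yaw -4.56
t 10.2333 pos [0.4992 0.0479 0.2511] shift [ 3.237 14.635 -0.132] turn [-0.028  0.026  1.484] F [ 0.3  0.9 -7.6] w 0.279 60.0
rows x-turn [-0.035 -0.021 -0.01  -0.003  0.003  0.007  0.01   0.013] pred s [14. -1.  5. -7. -3.] th max 0.003
rows x-turn [-0.07  -0.027 -0.004  0.006  0.01   0.013  0.021  0.034] pred s [13. -5.  1. -6. -4.] th max 0.009
```

```bash
python3 -m handwheel '[[0.1,0.4,0,-0.06,0,0.06],[0.1,0.5,0,-0.03,0,0.06],[0.1,0.5,0,-0.01,0,0.06],[0.1,0.5,0,0,0,0.06],[0.1,0.5,0,0.01,0,0.06],[0.1,0.5,0,0.01,0,0.06],[0.1,0.5,0,0.01,0,0.06],[0.1,0.5,0,0.02,0,0.06]]' |tail -3
python3 -c "
from h import *
r=state(2);
togo(.5405,-.249,.253,-10.5)
V=.12;vy=[0]+[V]*8+[0]*2+[V]*8+[0]*4
plan(r[1],r[2],r[3],vy=vy,wu=6,b=.0005);plan(r[1],r[2],r[3],vy=vy,wu=2,b=.0005)"
```

```text
force: [-0.3, 0.1, -6.5]
width: 0.279
gripper_force: 60.0
t 11.00 s(mm) [41.6 44.7] v(mm/s) 62.1 theta(mrad) [np.float64(-2.0), np.float64(-1.6)] pos [ 0.5079 -0.0315  0.2512] xtool 0.051 rows 8 roll -0.0017 yaw -6.51
t 11.0 pos [ 0.5079 -0.0315  0.2512] shift [ 2.854 10.621 -0.08 ] turn [0.019 0.023 0.998] F [ 0.5 -0.2 -6.8] w 0.279 60.0
rows x-turn [-0.034 -0.014  0.     0.01   0.015  0.018  0.018  0.018] pred s [27.  6.  8. -7.  6.] th max 0.0063
rows x-turn [-0.109 -0.025  0.02   0.039  0.043  0.041  0.041  0.046] pred s [25. -0.  4. -4.  3.] th max 0.0195
```

```bash
python3 -c "
from h import *
r=(0,.048,.1,-.0015)
for V in (.15,):
  vy=[0]+[V]*7+[0]*3+[V]*8+[0]*4
  for wu in(6,2):plan(r[1],r[2],r[3],vy=vy,wu=wu,b=.0005)"
```

```text
rows x-turn [-0.074 -0.04  -0.014  0.005  0.019  0.029  0.035  0.039] pred s [27. 14. 12. -9.  6.] th max 0.0105
rows x-turn [-0.171 -0.064 -0.001  0.032  0.05   0.064  0.082  0.106] pred s [24.  4.  4. -7.  3.] th max 0.0242
```

```bash
python3 -m handwheel '[[0.1,0.6,0,-0.14,0,0.06],[0.1,0.62,0,-0.05,0,0.06],[0.1,0.62,0,-0.01,0,0.06],[0.1,0.62,0,0.02,0,0.06],[0.1,0.62,0,0.03,0,0.06],[0.1,0.62,0,0.04,0,0.06],[0.1,0.6,0,0.04,0,0.06],[0,0,0,0,0,0]]' |tail -3
python3 -c "
from h import *
r=state(3);
togo(.5405,-.249,.253,-10.5)
V=.12;vy=[0]+[V]*7+[0]*3+[V]*7+[0]*4
plan(r[1],r[2],r[3],vy=vy,wu=6,b=.0005);plan(r[1],r[2],r[3],vy=vy,wu=2,b=.0005)"
```

```text
force: [-0.1, -0.9, -6.9]
width: 0.281
gripper_force: 60.0
t 11.82 s(mm) [27.4 32.5 36.7] v(mm/s) 92.4 theta(mrad) [np.float64(-6.1), np.float64(-5.4), np.float64(-5.1)] pos [ 0.5111 -0.1158  0.2521] xtool 0.051 rows 8 roll -0.0015 yaw -8.01
t 11.8167 pos [ 0.5111 -0.1158  0.2521] shift [ 2.384  6.388 -0.016] turn [0.069 0.02  0.623] F [-0.4 -0.2 -6.9] w 0.277 60.0
rows x-turn [-0.06  -0.029 -0.006  0.01   0.022  0.029  0.033  0.034] pred s [ 26.  14.  10. -11.   3.] th max 0.0118
rows x-turn [-0.161 -0.051  0.013  0.046  0.06   0.068  0.077  0.09 ] pred s [23.  5.  3. -9.  0.] th max 0.0198
```

```bash
python3 -m handwheel '[[0.2,0.5,0,-0.13,0,0.06],[0.2,0.5,0,-0.05,0,0.06],[0.2,0.5,0,0,0,0.06],[0.2,0.5,0,0.03,0,0.06],[0.2,0.5,0,0.04,0,0.06],[0.2,0.4,0,0.04,0,0.06],[0.2,0.3,0,0.04,0,0.06],[0,0,0,0,0,0]]' |tail -3
python3 -c "
from h import *
r=state(3);
togo(.5405,-.249,.253,-10.5)
V=.12;vy=[0]+[V]*7+[0]*3
plan(r[1],r[2],r[3],vy=vy,wu=6,b=.0005);plan(r[1],r[2],r[3],vy=vy,wu=2,b=.0005)"
```

```text
force: [0.6, -0.7, -6.4]
width: 0.277
gripper_force: 60.0
t 12.63 s(mm) [-3.9 -2.8 -2. ] v(mm/s) 18.9 theta(mrad) [np.float64(-7.7), np.float64(-7.3), np.float64(-7.2)] pos [ 0.5291 -0.1829  0.2529] xtool 0.051 rows 8 roll -0.0014 yaw -9.65
t 12.6333 pos [ 0.5291 -0.1829  0.2529] shift [1.116 3.163 0.015] turn [0.1   0.02  0.214] F [-0.3  0.7 -7.3] w 0.281 60.0
rows x-turn [ 0.163  0.092  0.036 -0.006 -0.034 -0.051 -0.057 -0.053] pred s [-30. -35. -12.  -0.  -0.] th max 0.0131
rows x-turn [ 0.398  0.144 -0.028 -0.13  -0.175 -0.175 -0.14  -0.081] pred s [-23. -18.  -1.   0.  -1.] th max 0.0306
```

```bash
python3 -c "
from h import *
r=(0,-.0015,.0145,-.0072)
V=.072;vy=[0]+[V]*7+[0]*3+[V*.5]*5+[0]
for wu in(6,2):plan(r[1],r[2],r[3],vy=vy,wu=wu,b=.0005)"
```

```text
rows x-turn [ 0.119  0.073  0.036  0.008 -0.012 -0.025 -0.031 -0.032] pred s [-19. -20.  -7.  -3.   2.] th max 0.0092
rows x-turn [ 0.254  0.1   -0.004 -0.064 -0.091 -0.09  -0.07  -0.037] pred s [-14. -10.  -0.  -2.  -1.] th max 0.0175
```

```bash
python3 -m handwheel '[[0.12,0.2,0,0.2,0,0.04],[0.12,0.3,0,0.1,0,0.04],[0.12,0.3,0,0,0,0.04],[0.12,0.3,0,-0.05,0,0.04],[0.12,0.3,0,-0.07,0,0.04],[0.12,0.3,0,-0.06,0,0],[0.12,0.3,0,-0.05,0,0],[0,0,0,-0.03,0,0]]' |tail -3
python3 -c "
from h import *
r=state(3);
togo(.5405,-.249,.253,-10.5)
V=.06;vy=[0]+[V]*5+[0]*3
plan(r[1],r[2],r[3],vy=vy,wu=6,b=.0005);plan(r[1],r[2],r[3],vy=vy,wu=2,b=.0005)"
```

```text
force: [-0.4, -1.6, -7.6]
width: 0.277
gripper_force: 60.0
t 13.45 s(mm) [-26.4 -23.4 -21.2] v(mm/s) 51.8 theta(mrad) [np.float64(-5.6), np.float64(-4.9), np.float64(-4.6)] pos [ 0.5387 -0.2253  0.2527] xtool 0.051 rows 8 roll -0.0013 yaw -10.45
t 13.45 pos [ 0.5387 -0.2253  0.2527] shift [ 0.304  1.148 -0.011] turn [0.062 0.018 0.014] F [ 0.1 -0.  -6.6] w 0.282 60.0
rows x-turn [ 0.039  0.018  0.002 -0.008 -0.013 -0.013 -0.012 -0.009] pred s [-23. -13.  -5.  -2.  -3.] th max 0.005
rows x-turn [ 0.129  0.028 -0.034 -0.063 -0.065 -0.047 -0.023 -0.004] pred s [-20.  -8.  -3.  -2.  -2.] th max 0.0101
```

```bash
python3 -m handwheel '[[0.05,0.2,0,0.08,0,0],[0.05,0.25,0,0.02,0,0],[0.05,0.25,0,-0.01,0,0],[0.05,0.25,0,-0.03,0,0],[0.05,0.2,0,-0.03,0,0],[0.05,0,0,-0.02,0,0],[0,0,0,-0.01,0,0],[0,0,0,0,0,0]]' |tail -3
python3 -c "
from h import *
r=state(3);
togo(.5405,-.249,.253,-10.5)
plan(r[1],r[2],r[3],wu=6,b=.0005);plan(r[1],r[2],r[3],wu=2,b=.0005)
c=get_image('top');save(c,'top2',(300,110,500,260),3.8)
for l in ('tray_mid','stand','tray_grip','roller','stand_seat'):
  for q in place_of(l,'top')[:2]:
    u=np.array(q['point'])*[560,420];print(l,round(q['score'],2),u,atz(c,*u,dict(tray_mid=.17,tray_grip=.27,stand=0,roller=.17,stand_seat=.076)[l]))
"
```

```text
force: [-0.2, -1.0, -7.9]
width: 0.28
gripper_force: 60.0
t 14.27 s(mm) [-23.4 -22.6 -21.9] v(mm/s) 14.7 theta(mrad) [np.float64(-4.6), np.float64(-4.7), np.float64(-4.7)] pos [ 0.5404 -0.249   0.2527] xtool 0.051 rows 8 roll -0.0011 yaw -10.44
t 14.2667 pos [ 0.5404 -0.249   0.2527] shift [ 0.002 -0.002 -0.013] turn [0.064 0.016 0.016] F [-0.2 -0.3 -7. ] w 0.278 60.0
rows x-turn [ 0.055  0.034  0.018  0.005 -0.003 -0.009 -0.012 -0.013] pred s [-17. -11.  -5.  -1.  -0.] th max 0.0031
rows x-turn [ 0.118  0.044 -0.002 -0.027 -0.036 -0.035 -0.028 -0.019] pred s [-15.  -6.  -2.  -1.  -1.] th max 0.0066
tray_mid 0.79 [415.688 191.394] [ 0.53562147 -0.24756695  0.17      ]
tray_grip 0.9 [429.016 183.288] [ 0.53982806 -0.24716847  0.27      ]
roller 0.98 [178.696 324.786] [0.23788036 0.30791132 0.17      ]
roller 0.83 [178.024 139.902] [0.66740673 0.30964878 0.17      ]
```

View pics/top2.png

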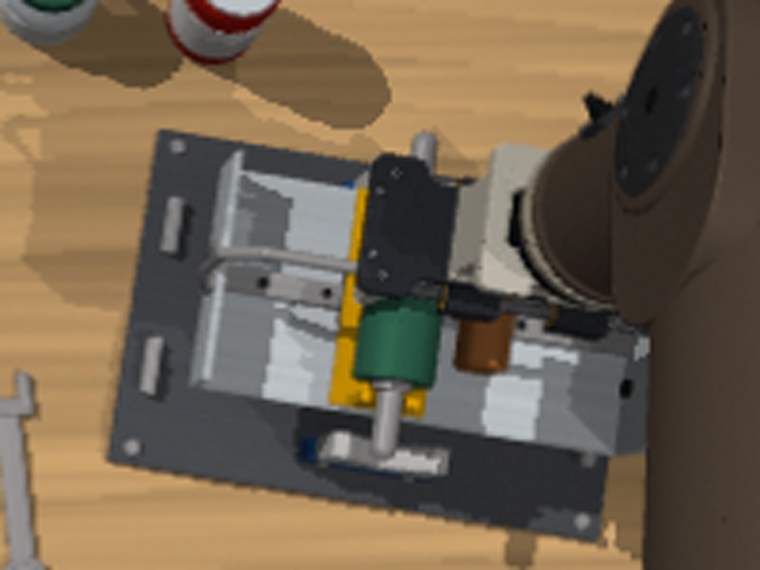

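The top view shows the tray centred over the stand, with the roller barrel at full-resolution pixel (405,198) slightly off the middle and the visible V-block at (400,229). Now centring and lowering to the hold height.

```bash
python3 -m handwheel '[[0,0,0.2,0.1,0,0],[0,0,0.35,0.04,0,0],[0,0,0.4,0,0,0],[0,0,0.4,-0.02,0,0],[0,0,0.4,-0.03,0,0],[0,0,0.35,-0.03,0,0],[0,0,0.2,-0.02,0,0],[0,0,0.1,-0.02,0,0]]' |tail -3
python3 -c "
from h import *
r=state(3);
togo(.5405,-.249,.203,-10.5)
plan(r[1],r[2],r[3],wu=6,b=.0005);plan(r[1],r[2],r[3],wu=2,b=.0005)
"
```

```text
force: [-0.2, 0.2, -7.7]
width: 0.279
gripper_force: 60.0
t 15.38 s(mm) [-19.7 -19.7 -19.7] v(mm/s) 0.0 theta(mrad) [np.float64(-3.5), np.float64(-3.5), np.float64(-3.6)] pos [ 0.5405 -0.2493  0.2048] xtool 0.051 rows 8 roll -0.0009 yaw -10.46
t 15.3833 pos [ 0.5405 -0.2493  0.2048] shift [-0.002 -0.014  0.091] turn [0.047 0.013 0.01 ] F [ 0.2  0.2 -5.2] w 0.279 60.0
rows x-turn [ 0.068  0.041  0.02   0.004 -0.007 -0.014 -0.018 -0.019] pred s [-19. -13.  -5.  -1.   1.] th max 0.0058
rows x-turn [ 0.149  0.055 -0.005 -0.036 -0.048 -0.047 -0.039 -0.027] pred s [-16.  -7.  -1.   0.  -0.] th max 0.0107
```

```bash
python3 -m handwheel '[[0,0,0,0.13,0,0],[0,0,0,0.05,0,0],[0,0,0,0,0,0],[0,0,0,-0.03,0,0],[0,0,0,-0.04,0,0],[0,0,0,-0.04,0,0],[0,0,0,-0.03,0,0],[0,0,0,-0.02,0,0]]' |tail -3
python3 -c "
from h import *
r=state(3);
plan(r[1],r[2],r[3],wu=6);plan(r[1],r[2],r[3],wu=2)
"
```

```text
force: [0.1, 0.1, -6.5]
width: 0.281
gripper_force: 60.0
t 16.20 s(mm) [-10.9 -10.1  -9.3] v(mm/s) 15.6 theta(mrad) [np.float64(-2.3), np.float64(-2.2), np.float64(-2.2)] pos [ 0.5404 -0.2492  0.2048] xtool 0.051 rows 8 roll -0.0010 yaw -10.46
rows x-turn [ 0.009  0.006  0.004  0.002  0.001  0.     0.    -0.   ] pred s [-5. -3. -1. -1. -1.] th max 0.0016
rows x-turn [ 0.018  0.007  0.    -0.003 -0.004 -0.003 -0.002 -0.001] pred s [-5. -2. -1. -1. -1.] th max 0.0012
```

```bash
python3 -m handwheel '[[0,0,0,0.01,0,0],[0,0,0,0.01,0,0],[0,0,0,0,0,0],[0,0,0,0,0,0],[0,0,0,0,0,0],[0,0,0,0,0,0],[0,0,0,0,0,0],[0,0,0,0,0,0]]' |tail -3
python3 -c "
from h import *
r=state(3);
plan(r[1],r[2],r[3],wu=6);plan(r[1],r[2],r[3],wu=2)
"
```

```text
force: [-0.3, -0.3, -7.0]
width: 0.28
gripper_force: 60.0
t 17.02 s(mm) [-1.5 -0.9 -0.7] v(mm/s) 7.8 theta(mrad) [np.float64(-0.7), np.float64(-0.7), np.float64(-0.8)] pos [ 0.5403 -0.2493  0.2047] xtool 0.051 rows 8 roll -0.0011 yaw -10.47
rows x-turn [-0.007 -0.004 -0.001  0.001  0.002  0.003  0.004  0.004] pred s [ 1.  1.  0. -0. -0.] th max 0.0016
rows x-turn [-0.018 -0.006  0.002  0.006  0.008  0.008  0.007  0.005] pred s [ 1.  0. -0. -0. -0.] th max 0.0024
```

```bash
python3 -m handwheel '[[0,0,0,-0.02,0,0],[0,0,0,-0.01,0,0],[0,0,0,0,0,0],[0,0,0,0,0,0],[0,0,0,0.01,0,0],[0,0,0,0.01,0,0],[0,0,0,0.01,0,0],[0,0,0,0.01,0,0]]' |tail -3
python3 -c "
from h import *
r=state(3);
c=get_image('top');save(c,'top3',(340,130,480,240),5.5)
plan(r[1],r[2],r[3],wu=6);plan(r[1],r[2],r[3],wu=2)
"
```

```text
force: [0.3, -0.0, -7.2]
width: 0.28
gripper_force: 60.0
t 17.83 s(mm) [0.5 0.2 0.1] v(mm/s) -4.6 theta(mrad) [np.float64(0.0), np.float64(0.0), np.float64(-0.0)] pos [ 0.5404 -0.2494  0.2047] xtool 0.051 rows 8 roll -0.0010 yaw -10.47
rows x-turn [ 0.008  0.005  0.003  0.001 -0.001 -0.002 -0.002 -0.003] pred s [-1. -1. -0.  0.  0.] th max 0.0011
rows x-turn [ 0.017  0.007  0.    -0.004 -0.006 -0.006 -0.005 -0.004] pred s [-1. -0.  0.  0.  0.] th max 0.0017
```

View pics/top3.png

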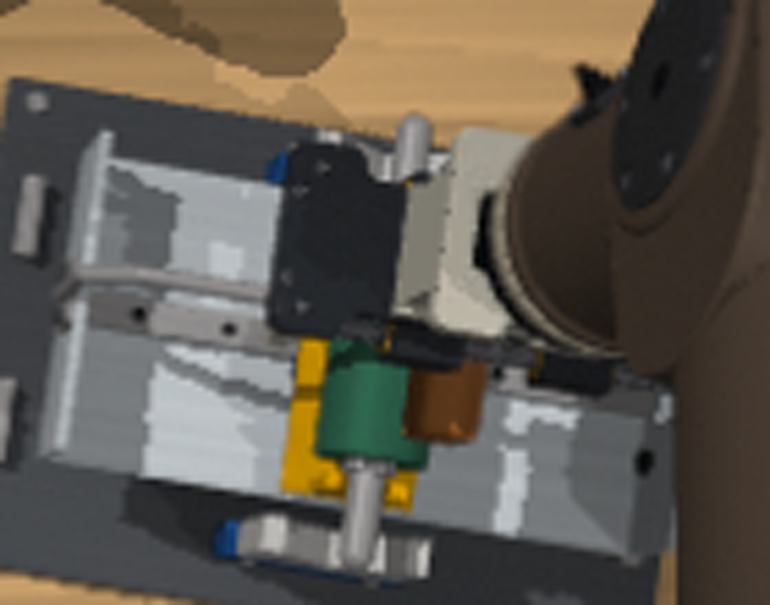

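The top view shows shaft ends at crop pixels (358,555) and (414,122), over the white V-blocks. Checking the shaft position against the stand while holding.

```bash
python3 -m handwheel '[[0,0,0,0.02,0,0],[0,0,0,0,0,0],[0,0,0,0,0,0],[0,0,0,0,0,0],[0,0,0,-0.01,0,0],[0,0,0,0,0,0],[0,0,0,-0.01,0,0],[0,0,0,0,0,0]]' |tail -3
python3 -c "
from h import *
r=state(3);
plan(r[1],r[2],r[3],wu=6);plan(r[1],r[2],r[3],wu=2)
c=get_image('top')
f=lambda u,v,z:atz(c,340+u/5.5,130+v/5.5,z)
a,b=f(360,558,.122),f(413,124,.122);m=(a+b)/2;print('shaft',a,b,m,np.linalg.norm(a-b))
d=(m-[.5405,-.249,0])[:2];y=np.radians(79.5);print('along stand y',d@[np.cos(y),np.sin(y)],'x',d@[np.sin(y),-np.cos(y)])
print('Vnear ends',f(250,540,.093),f(428,575,.093))
"
```

```text
force: [-0.7, -0.5, -7.2]
width: 0.282
gripper_force: 60.0
t 18.70 s(mm) [2.  2.8 2.8] v(mm/s) 7.4 theta(mrad) [np.float64(-0.1), np.float64(-0.1), np.float64(-0.1)] pos [ 0.5404 -0.2493  0.2047] xtool 0.051 rows 8 roll -0.0011 yaw -10.47
rows x-turn [-0.02  -0.012 -0.005 -0.     0.003  0.005  0.007  0.007] pred s [ 5.  3.  1. -0. -1.] th max 0.0026
rows x-turn [-0.045 -0.016  0.002  0.012  0.016  0.016  0.013  0.01 ] pred s [ 4.  2. -0. -0. -0.] th max 0.0043
shaft [ 0.44418846 -0.23254428  0.122     ] [ 0.6385068  -0.26509791  0.122     ] [ 0.54134763 -0.24882109  0.122     ] 0.19702629071355549
along stand y 0.0003303776412178595 x 0.0008008329917782481
Vnear ends [ 0.45456043 -0.19072514  0.093     ] [ 0.43723667 -0.27131131  0.093     ]
```

```bash
python3 -m handwheel '[[0,0,0,-0.03,0,0],[0,0,0,-0.01,0,0],[0,0,0,0,0,0],[0,0,0,0.01,0,0],[0,0,0,0.01,0,0],[0,0,0,0.01,0,0],[0,0,0,0.01,0,0],[0,0,0,0,0,0]]' |tail -3
python3 -c "
from h import *
r=state(3);
plan(r[1],r[2],r[3],wu=6);plan(r[1],r[2],r[3],wu=2)
"
```

```text
force: [0.6, -0.5, -7.0]
width: 0.279
gripper_force: 60.0
t 19.57 s(mm) [4.2 4.2 4.4] v(mm/s) 1.4 theta(mrad) [np.float64(-0.1), np.float64(-0.1), np.float64(-0.0)] pos [ 0.5404 -0.2493  0.2047] xtool 0.051 rows 8 roll -0.0011 yaw -10.47
rows x-turn [-0.013 -0.007 -0.003  0.     0.003  0.004  0.005  0.005] pred s [ 4.  3.  1.  0. -0.] th max 0.0016
rows x-turn [-0.031 -0.01   0.003  0.01   0.012  0.011  0.009  0.006] pred s [ 4.  1.  0. -0. -0.] th max 0.0029
```

```bash
python3 -m handwheel '[[0,0,0,-0.02,0,0],[0,0,0,-0.01,0,0],[0,0,0,0,0,0],[0,0,0,0.01,0,0],[0,0,0,0.01,0,0],[0,0,0,0.01,0,0],[0,0,0,0,0,0],[0,0,0,0,0,0]]' |tail -3
python3 -c "
from h import *
r=state(2)"
python3 -m handwheel '[[0,0,0,0,0,0],[0,0,0,0,0,0],[0,0,0,0,0,0],[0,0,0,0,0,0],[0,0,0,0,0,0],[0,0,0,0,0,0]]' |tail -3
python3 -c "
from h import *
r=state(3);
togo(.5405,-.249,.1445,-10.5)
plan(r[1],r[2],r[3],wu=6);plan(r[1],r[2],r[3],wu=2)
"
```

```text
force: [0.2, -0.5, -7.8]
width: 0.277
gripper_force: 60.0
t 20.33 s(mm) [3.5 3.5] v(mm/s) 0.0 theta(mrad) [np.float64(-0.1), np.float64(-0.0)] pos [ 0.5403 -0.2494  0.2047] xtool 0.051 rows 8 roll -0.0011 yaw -10.48
force: [0.5, -0.2, -6.8]
width: 0.28
gripper_force: 60.0
t 20.98 s(mm) [3.7 3.9 3.9] v(mm/s) 1.8 theta(mrad) [np.float64(-0.1), np.float64(-0.0), np.float64(-0.0)] pos [ 0.5403 -0.2494  0.2047] xtool 0.051 rows 8 roll -0.0011 yaw -10.47
t 20.9833 pos [ 0.5403 -0.2494  0.2047] shift [ 0.009 -0.018  3.011] turn [-0.003  0.016  0.007] F [ 0.8 -0.1 -6.8] w 0.276 60.0
rows x-turn [-0.013 -0.007 -0.003  0.     0.003  0.004  0.004  0.005] pred s [ 4.  3.  1.  0. -0.] th max 0.0016
rows x-turn [-0.03  -0.01   0.003  0.009  0.012  0.011  0.009  0.006] pred s [ 3.  1.  0. -0. -0.] th max 0.0028
```

```bash
python3 -m handwheel '[[0,0,0.2,0,0,0],[0,0,0.3,0,0,0],[0,0,0.35,0,0,0],[0,0,0.35,0,0,0],[0,0,0.3,0,0,0],[0,0,0.25,0,0,0],[0,0,0.2,0,0,0],[0,0,0.2,0,0,0]]' |tail -3
python3 -m handwheel '[[0,0,0.15,0,0,0],[0,0,0.15,0,0,0],[0,0,0.1,0,0,0],[0,0,0.1,0,0,0],[0,0,0.1,0,0,0],[0,0,0.1,0,0,0],[0,0,0,0,0,0]]' |tail -3
python3 -c "
from h import *
r=state(2);
togo(.5405,-.249,.1445,-10.5)
"
```

```text
force: [0.6, 0.6, -5.2]
width: 0.282
gripper_force: 60.0
force: [-0.7, -0.5, -5.1]
width: 0.283
gripper_force: 60.0
t 22.33 s(mm) [2.8 2.7] v(mm/s) -1.8 theta(mrad) [np.float64(-0.0), np.float64(-0.0)] pos [ 0.5403 -0.2493  0.1477] xtool 0.051 rows 8 roll -0.0011 yaw -10.47
t 22.3333 pos [ 0.5403 -0.2493  0.1477] shift [ 0.008 -0.016  0.162] turn [-0.003  0.016  0.008] F [ 0.8  0.3 -4.8] w 0.283 60.0
```

```bash
python3 -m handwheel '[[0,0,0.04,0,0,0],[0,0,0.04,0,0,0],[0,0,0.03,0,0,0],[0,0,0.03,0,0,0],[0,0,0,0,0,0],[0,0,0,0,0,0]]' |head -5
python3 -m handwheel '[[0,0,0.02,0,0,0],[0,0,0.02,0,0,0],[0,0,0,0,0,0],[0,0,0,0,0,0]]' |head -5
python3 -c "
from h import *
togo(.5405,-.249,.1445,-10.5)
"
```

```text
clock: 22.83
position: [0.5403, -0.2493, 0.1449]
ee_rot: [-3.128, 0.287, 0.002]
force: [0.4, -0.1, -5.0]
width: 0.28
clock: 23.17
position: [0.5404, -0.2493, 0.1447]
ee_rot: [-3.128, 0.287, 0.001]
force: [-3.1, 1.5, 4.3]
width: 0.275
t 23.1667 pos [ 0.5404 -0.2493  0.1447] shift [ 0.004 -0.017  0.009] turn [-0.001  0.009  0.007] F [-3.1  1.5  4.3] w 0.275 60.0
```

```bash
python3 -m handwheel '[[0,0,0,0,0,0],[0,0,0,0,0,0],[0,0,0,0,0,0],[0,0,0,0,0,0],[0,0,0,0,0,0],[0,0,0,0,0,0]]' 0.8 |tail -3
python3 -m handwheel '[[0,0,0,0,0,0],[0,0,0,0,0,0],[0,0,-0.2,0,0,0],[0,0,-0.4,0,0,0],[0,0,-0.8,0,0,0],[0,0,-1,0,0,0],[0,0,-1,0,0,0],[0,0,-1,0,0,0]]' |tail -3
python3 -m handwheel '[[-0.5,0,-1,0,0,0],[-1,0,-1,0,0,0],[-1,0,-1,0,0,0],[-1,0,-1,0,0,0],[-1,0,0,0,0,0],[0,0,0,0,0,0],[0,0,0,0,0,0]]' |tail -3
python3 -c "
from h import *
c=get_image('top');save(c,'top4',(300,110,500,260),3.8)
c=get_image('scene');save(c,'sc4',(120,230,340,420),3)
"
```

```text
force: [0.0, -0.2, 0.1]
width: 0.667
gripper_force: 0.0
force: [1.2, -0.3, 0.3]
width: 0.8
gripper_force: 0.0
force: [-0.1, -0.4, 0.2]
width: 0.801
gripper_force: 0.0
```

View pics/sc4.png

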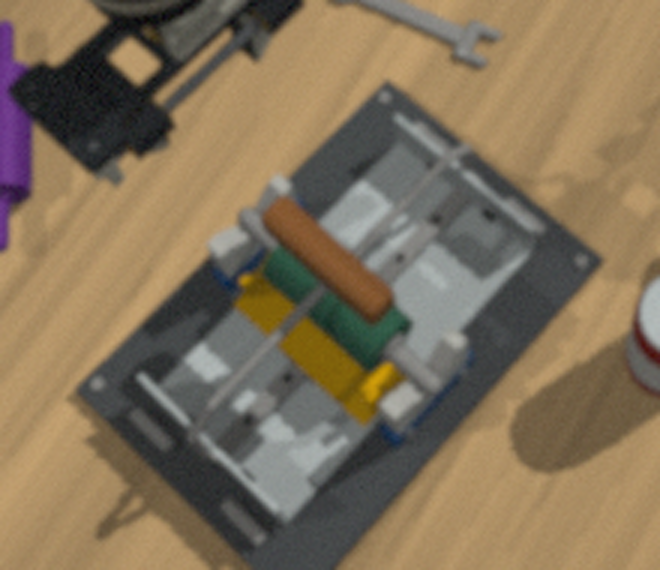

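View pics/top4.png

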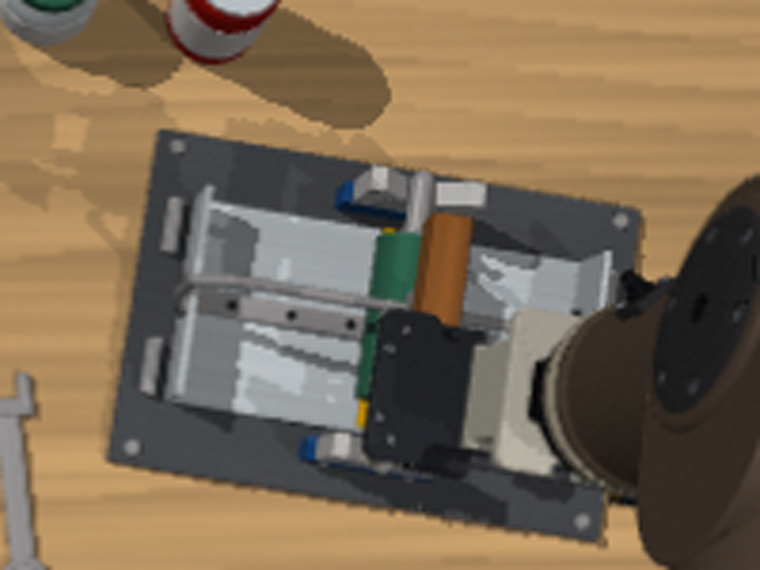

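The scene view shows both shaft ends in the V-blocks, near crop pixels (255,225) and (425,365), with the tray flat between its stops and the gripper clear. The top view agrees, and the jar, can and wrench look undisturbed (the brush is outside these crops).

```bash
python3 -c "
from cell import *
print(sign_off())"
```

```text
the job is handed in; nothing more can be done
None
```

The tray stands flat on the stand between its stops, the green roller rests in both V-blocks, and the gripper has let go. The job was handed in at about 25 s of the 72 s allowed, but the sign-off returned no verdict.

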